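# Open the cleaner can's child-resistant cap

## Robot

A 6-joint arm with a two-finger parallel gripper is mounted at the origin on the work surface. World frame = base frame: x ahead of the robot, y to its left, z up, the work surface at z = 0. Lengths are in m, angles in rad, forces in N, time in s.
With the tool pointing down it reaches from about 0.2 to 0.875 m from the base axis. Payload 3.4 kg.
Tool frame: the origin (TCP) lies on the centre line of the jaws, within the pads' length; the fingertips stand 8 mm ahead of it and the grasp point (between the pads) lies 11 mm behind it; z points along the fingers, y is the line along which they close (so a half turn about z gives the same grasp; the last joint's range is limited). The gripper opens to 94 mm and grips with 3 to 60 N. Pads are 16 mm wide; open, the fingers measure 119 mm over their backs; the gripper's body (75 mm by 177 mm) begins 78 mm behind the grasp point.
Start: joints at [-1.256, 0.276, 1.505, -0, 1.361, -0.121], TCP at [0.243, -0.521, 0.213] pointing down, gripper open.
Joint ranges: [-2.89, 2.89], [-0.75, 2.08], [0.22, 2.7], [-1.18, 4.32], [0.11, 2.71], [-2.7, 2.7]. Speed limits (rad/s): [2.57, 2.57, 3.14, 3.14, 3.14, 3.14].

## Interface

Orientations are given as [roll, pitch, yaw] about the fixed x, y, z axes, in that order (R = Rz(yaw) Ry(pitch) Rx(roll)).
In Python, from rig import bot gives the robot as it stands. Calls block until the motion is done:
- bot.movep(position, orientation): joint-space move of the TCP to a pose.
- bot.servo_line(position, frame=None, feed=0.15): straight line of the TCP; frame=None keeps the orientation; feed is the mean speed in m/s.
- bot.set_joints(angles): joint-space move.
- bot.open_gripper() and bot.grasp(): open the fingers fully, or close them until they stop; the grip force is fixed at half the most.
- bot.sleep(seconds).
- bot.ik(position, orientation): joint angles nearest the present ones, or None.
- bot.grab_frame(name): name is "scene" or "top"; returns (picture, depth): 384x512x3 uint8, red, green, blue; 384x512 float32, m along the optical axis (not along the pixel's ray), 0 where there is no reading.
- bot.camera_info(name): a dict with "vertical_fov" (degrees; the focal length in pixels is half the picture's height over the tangent of half this angle, whatever the lens; pixels are square), "cx", "cy" (the principal point, pixels), "dist" ([k1, k2, p1, p2, k3] as OpenCV has them; the pictures are not rectified), "position" and "rotation" of the camera in the world. Camera axes: x right, y down, z forward; pixel columns grow to the right and rows downward; lengths in m; the calibration is good to about 2 mm. A picture is of the moment at which its call begins. camera_info takes no time and is no camera call.
A pose or a line that the arm cannot do raises bot.MotionError and nothing moves.
- bot.finish_job(): hands the job in; it is judged then, once.
Trained networks look in the newest picture that a camera, given by its name, has taken for a name from the list of things; names that differ only in an ending like _2 or _b are one class to them, and where a whole thing is asked for, a point or a joint stands for the part that bears it (a point fixed in the world has none). Each returns a list of dicts, best first, with "score" (0 to 1); they miss things now and then, are a little off and sometimes report something else, mostly with a low value. They report only what shows in the picture. A call takes as long as a camera call. They do not tell look-alikes from the thing itself.
- bot.find_in(camera, query): "box" ([left, top, width, height] in pixels, round what is visible of it).
- bot.masks_of(camera, query): "pixels" (384x512 bool, what is visible of it) and "box" ([left, top, width, height] in pixels, round what is visible of it).
- bot.spot_point(camera, query): "point" ([column, row] in pixels: a listed point, or the origin of a listed thing).
Readings, each from a call of its own:
- bot.read_time(): time.
- bot.read_joint_pos(): joint angles.
- bot.read_joint_vel(): joint speeds.
- bot.read_tau(): joint torques, N m.
- bot.read_position(): TCP position.
- bot.read_eef_rot(): TCP orientation.
- bot.read_ft_force(): force on the tool from outside, world axes, zero at the start.
- bot.read_torque(): the same for the moment, N m.
- bot.read_opening(): finger opening in m.
- bot.read_finger_force(): force on a finger pad.
Only numpy, scipy, OpenCV 4.12 (cv2) and the standard library are available. Lean on these libraries where they do the work, as an engineer would, in place of code of your own. Each camera call takes 0.05 s, during which the arm holds its last target. There are 200 camera calls.

## Task

Open the can of cleaning concentrate on the shop counter so that the sprayer can be refilled: its child-resistant cap only clicks round unless it is pushed down while it is turned anticlockwise; push no harder than about 20 N, so that the thin can does not buckle. Keep the can standing where it is, lift the loosened cap off and set it down, without dropping it, flat in the shallow tray with its closed top up. Leave the sprayer and the sweet jar undisturbed.

Things in the scene. Friction and masses are not known exactly. Their poses are not given: they have to be found in the camera images.
- can: Off-white 3-litre plastic can standing loose on the mat, about 3.2 kg: 165 (x) x 115 (y) x 170 mm high. Origin: centre of its underside; z up; x runs from the neck end (-x) to the through-handle end (+x). The neck's axis is at x = -38 mm, y = 0. Only neck and cap are higher than 170 mm (handle top 168 mm).
- can_mouth (a point): Centre of the neck's rim, on its axis, 208 mm above the can's underside; thread 44 mm wide. Right-hand steep three-start thread: the inner cap comes free after about 110 degrees anticlockwise (seen from above), climbing as it turns, so a hand kept at one height pushes ever harder. Turning takes under 0.4 Nm; more turns do no harm; let go half-way, the cap stays put.
- cap: Black child-resistant cap, ribbed cylinder 54 mm in diameter, 30 mm high, 83 g. Origin: on its axis at the lower edge; z out of the closed top. Screwed home its lower edge is 190 mm above the can's underside (20 mm above the shoulder); it must rise some 25 mm to clear the neck. The orientation given is that of the hidden inner cap, which carries the thread; the ribbed shell turns on it.
- cap_top (a point): Centre of the flat top of the cap's shell, 30 mm above its lower edge. The shell is sprung up; pushed it gives a few mm, then is solid. Under 5 N it only clicks round when turned to open (8 clicks a turn); from about 10 N its dogs turn the inner cap, after up to 45 degrees of free turn; where they first meet tip to tip it goes down only once turned a little.
- tray: Shallow open pale metal tray fixed to the counter, 220 (x) x 180 (y) x 14 mm high, walls and floor 4 mm thick. Origin: centre of its underside; z up. The cap, 54 mm wide, goes anywhere flat on its floor.
- sprayer: Blue trigger-spray bottle, 68 mm in diameter, 226 mm high, bystander. Origin: centre of its underside.
- jar: Clear jar of sweets with a blue lid, 90 mm in diameter, 140 mm high, bystander. Origin: centre of its underside.
- mat: Flat dark grey rubber non-slip mat fixed to the counter under the can, 240 (x) x 200 (y) x 4 mm. Origin: centre of its underside; z up.
There are look-alikes about, which are no part of the job. Several things look just like the can: the one meant starts farthest to the robot's left.

How it is judged:
On the way:
1. the cap has come off the neck, over the standing can (z of cap in the frame of can above 0.213 m and angle between can's own z axis and vertical below 0.1 rad), for 0.1 s.
At the end, for the whole second after the job is handed in: The cap lies released and at rest flat on the tray's floor (its lower edge less than 5 mm above the floor), closed top up within 0.1 rad; the can stands upright within 0.05 rad, at rest, less than 40 mm from where it was (x of cap in the frame of tray between -0.085 and 0.085 m and y of cap in the frame of tray between -0.065 and 0.065 m and z of cap in the frame of tray below 0.009 m and angle between cap's own z axis and vertical below 0.1 rad and linear speed of each of cap, can below 0.02 m/s and angle between can's own z axis and vertical below 0.05 rad and distance of can from where it was at the start of the episode below 0.04 m); the robot touches nothing.
It fails at once if the can is pushed onto its mat with more than 25 N on top of its own weight of 32 N (contact force between can and mat above 57 N).
It fails at once if the can is tipped by more than 0.15 rad or shifted by more than 60 mm (angle between can's own z axis and vertical above 0.15 rad or distance of can from where it was at the start of the episode above 0.06 m).
It fails at once if the cap is dropped or thrown (faster than 0.6 m/s with no finger on it) (contact force between cap and the fingers below 0.05 N and linear speed of cap above 0.6 m/s).
It fails at once if the sprayer or the jar is moved by more than 30 mm or tipped (distance of any of sprayer, jar from where it was at the start of the episode above 0.03 m or angle between any of sprayer, jar's own z axis and vertical above 0.2 rad).
It also fails if it takes over 64 s, if anything falls off the work surface, if the arm or the gripper's body presses on something with over 40 N, if the wrist force passes 120 N, or if a joint passes its speed limit or range.

## Working session

There is one attempt and no reset: what is moved stays moved. The work goes in short steps, each a Python script; the robot and the scene stay as the last script left them, time stands still between calls to the robot, and variables do not carry over. Pictures are saved under pics/ and viewed, at most 10 in all, crops included, and the job is handed in when it is done.

```bash
mkdir -p pics; ls
cat > h.py <<'E'
import numpy as np, cv2
from rig import bot
def cam(n):
    c=bot.camera_info(n); f=192/np.tan(np.radians(c["vertical_fov"])/2)
    K=np.array([[f,0,c["cx"]],[0,f,c["cy"]],[0,0,1]]); return K,np.array(c["dist"],float),np.array(c["position"]),np.array(c["rotation"])
def rays(n,px):
    K,d,p,R=cam(n); u=cv2.undistortPoints(np.array(px,float).reshape(-1,1,2),K,d).reshape(-1,2)
    return p,np.c_[u,np.ones(len(u))],R
def pts(n,px,dep):   # pixels+depth -> world
    p,u,R=rays(n,px); return p+(u*np.asarray(dep)[:,None])@R.T
def onz(n,px,z):
    p,u,R=rays(n,px); w=u@R.T; return p+w*((z-p[2])/w[:,2])[:,None]
E
python3 - <<'E'
from h import *
for n in("scene","top"):
    im,d=bot.grab_frame(n); np.savez("pics/%s0.npz"%n,im=im,d=d)
    cv2.imwrite("pics/%s0.png"%n,im[...,::-1])
    c=bot.camera_info(n); print(n,np.round(c["position"],3),np.round(c["rotation"],2).tolist(),c["dist"])
    for q in("can","cap","tray","sprayer","jar","mat"):
        for r in bot.masks_of(n,q)[:4]:
            m=r["pixels"]&(d>0); v,u=np.nonzero(m)
            if len(u)==0: continue
            P=pts(n,np.c_[u,v],d[m]); print(q,round(r["score"],2),r["box"],np.round(np.median(P,0),3),"lo",np.round(np.percentile(P,2,0),3),"hi",np.round(np.percentile(P,98,0),3))
    for q in("cap_top","can_mouth"):
        for r in bot.spot_point(n,q)[:4]: print(q,round(r["score"],2),r["point"])
print(bot.read_time())
E
```

```text
pics
scene [ 1.36  -0.33   0.911] [-2.27, 0.02, 1.31] [0.02736149 0.         0.         0.         0.        ]Traceback (most recent call last):
  File "<stdin>", line 10, in <module>
  File "h.py", line 10, in pts
    p,u,R=rays(n,px); return p+(u*np.asarray(dep)[:,None])@R.T
                             ~^~~~~~~~~~~~~~~~~~~~~~~~~~~~~~~~
ValueError: operands could not be broadcast together with shapes (3,) (4046,)
```

```bash
sed -i 's/^from rig.*/from rig import bot\nfrom scipy.spatial.transform import Rotation as Ro/; s/np.array(c\["rotation"\])/Ro.from_euler("xyz",c["rotation"]).as_matrix()/' h.py
cat > look.py <<'E'
from h import *
import sys
def look(tag,qs,ps=("cap_top","can_mouth")):
  for n in("scene","top"):
    im,d=bot.grab_frame(n); np.savez("pics/%s%s.npz"%(n,tag),im=im,d=d)
    cv2.imwrite("pics/%s%s.png"%(n,tag),im[...,::-1])
    print(n,np.round(bot.camera_info(n)["position"],3))
    for q in qs:
        for r in bot.masks_of(n,q)[:4]:
            m=r["pixels"]&(d>0); v,u=np.nonzero(m)
            if len(u)==0: continue
            P=pts(n,np.c_[u,v],d[m]); print(q,round(r["score"],2),r["box"],np.round(np.median(P,0),3),"lo",np.round(np.percentile(P,2,0),3),"hi",np.round(np.percentile(P,98,0),3))
    for q in ps:
        for r in bot.spot_point(n,q)[:4]: print(q,round(r["score"],2),r["point"])
E
python3 - <<'E'
from look import *
look("0",("can","cap","tray","sprayer","jar","mat"))
a=cv2.imread("pics/scene0.png");b=cv2.imread("pics/top0.png")
cv2.imwrite("pics/both0.png",cv2.resize(np.vstack([a,b]),(400,600)))
print(bot.read_time())
E
```

```text
scene [ 1.36  -0.33   0.911]
can 0.98 [116.8, 238.7, 74.3, 90.4] [ 0.71  -0.428  0.145] lo [ 0.59  -0.503  0.018] hi [ 0.739 -0.364  0.209]
can 0.81 [203.5, 184.1, 53.4, 78.0] [ 0.532 -0.205  0.113] lo [ 0.425 -0.256  0.016] hi [ 0.575 -0.141  0.18 ]
can 0.75 [156.2, 129.5, 55.8, 74.2] [ 0.199 -0.305  0.108] lo [ 0.119 -0.378  0.013] hi [ 0.263 -0.223  0.208]
cap 0.68 [216.3, 171.8, 21.5, 21.7] [ 0.466 -0.2    0.222] lo [ 0.432 -0.224  0.193] hi [ 0.479 -0.175  0.226]
cap 0.18 [194.5, 211.2, 88.8, 67.7] [ 0.538 -0.228  0.003] lo [ 0.378 -0.294 -0.001] hi [ 0.602 -0.083  0.008]
tray 0.82 [313.3, 196.4, 75.2, 53.4] [0.496 0.184 0.004] lo [ 0.384  0.09  -0.001] hi [0.605 0.27  0.014]
sprayer 0.56 [282.2, 226.9, 28.0, 84.8] [ 0.765 -0.092  0.131] lo [ 0.7   -0.118  0.002] hi [ 0.778 -0.057  0.227]
jar 0.63 [330.6, 242.4, 35.4, 57.4] [0.762 0.045 0.107] lo [0.706 0.015 0.006] hi [0.781 0.092 0.142]
mat 0.9 [194.2, 215.5, 87.1, 61.3] [ 0.537 -0.229  0.004] lo [ 0.377 -0.298 -0.001] hi [ 0.602 -0.086  0.019]
cap_top 0.74 [225.8, 176.3]
can_mouth 0.75 [147.5, 171.5]
can_mouth 0.74 [225.9, 18
[... 749 characters left out ...]
0.229]
cap 0.35 [267.0, 154.8, 40.5, 56.8] [ 0.495 -0.187  0.169] lo [ 0.41  -0.252  0.094] hi [ 0.567 -0.14   0.178]
tray 0.91 [131.3, 149.1, 65.1, 71.6] [0.493 0.182 0.004] lo [ 0.387  0.09  -0.003] hi [0.6   0.27  0.016]
sprayer 0.72 [234.0, 78.5, 25.1, 36.2] [ 0.723 -0.087  0.19 ] lo [ 0.69  -0.113  0.03 ] hi [ 0.762 -0.057  0.229]
jar 0.8 [182.2, 87.0, 35.4, 38.4] [0.722 0.052 0.138] lo [0.691 0.016 0.017] hi [0.767 0.096 0.145]
mat 0.65 [245.5, 145.8, 71.1, 86.1] [ 0.44  -0.154  0.004] lo [ 0.352 -0.296 -0.003] hi [ 0.596 -0.088  0.011]
cap_top 0.52 [285.0, 194.1]
can_mouth 0.91 [285.4, 191.0]
can_mouth 0.81 [369.4, 231.0]
can_mouth 0.74 [363.3, 107.6]
can_mouth 0.67 [331.7, 309.1]
1.0
```

View pics/scene0.png

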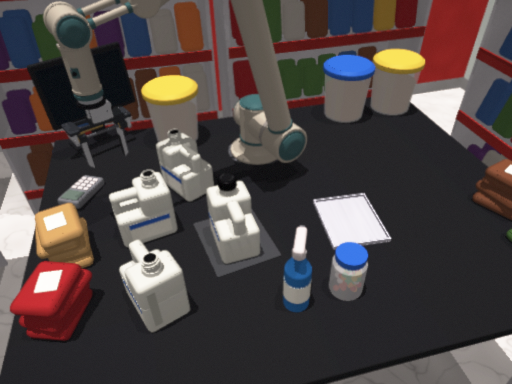

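View pics/top0.png

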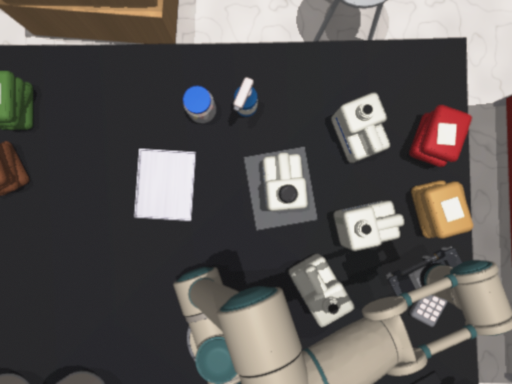

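The capped can on the mat (top 287,193; scene 227,182) is the farthest left; its cap is at about (0.451, -0.199), top z 0.225 as expected. The tray is empty at (0.495, 0.18), and the other three cans are capless look-alikes.

Run:
```python
from h import *
for n,b in(("top",(272,180,304,210)),("scene",(212,168,242,192))):
    f=np.load(f"pics/{n}0.npz"); d=f["d"]; v,u=np.mgrid[b[1]:b[3],b[0]:b[2]]; u=u.ravel();v=v.ravel(); k=d[v,u]>0
    P=pts(n,np.c_[u,v][k],d[v,u][k]); t=P[(P[:,2]>.215)&(P[:,2]<.24)]
    (c,r)=cv2.minEnclosingCircle(t[:,:2].astype(np.float32)); print(n,len(t),t.mean(0),c,r)
c=[.451,-.199]
for yaw in np.arange(-3.1,3.2,.5):
    for z in(.206,):
        q=bot.ik([*c,z],[np.pi,0,yaw]); print(round(yaw,2),None if q is None else np.round(q,2))
```

```text
top 296 [ 0.45098403 -0.19955643  0.22434757] (0.4512110948562622, -0.20013505220413208) 0.02685408666729927
scene 210 [ 0.45768165 -0.19947731  0.22302133] (0.4544183909893036, -0.19816632568836212) 0.02837168425321579
-3.1 [-0.56  0.16  1.68  0.    1.3  -2.17]
-2.6 [-0.56  0.16  1.68  0.    1.3  -2.67]
-2.1 None
-1.6 [-0.56  0.16  1.68 -0.    1.3   2.61]
-1.1 [-0.56  0.16  1.68 -0.    1.3   2.11]
-0.6 [-0.56  0.16  1.68 -0.    1.3   1.61]
-0.1 [-0.56  0.16  1.68 -0.    1.3   1.11]
0.4 [-0.56  0.16  1.68 -0.    1.3   0.61]
0.9 [-0.56  0.16  1.68 -0.    1.3   0.11]
1.4 [-0.56  0.16  1.68  0.    1.3  -0.39]
1.9 [-0.56  0.16  1.68  0.    1.3  -0.89]
2.4 [-0.56  0.16  1.68  0.    1.3  -1.39]
2.9 [-0.56  0.16  1.68  0.    1.3  -1.89]
```

Run:
```python
from h import *
c=[.452,-.1995]
bot.movep([*c,.30],[np.pi,0,-1.55]); print(bot.read_time(),np.round(bot.read_joint_pos(),2),np.round(bot.read_ft_force(),2),np.round(bot.read_torque(),2))
bot.servo_line([*c,.207]); print(bot.read_time(),np.round(bot.read_ft_force(),2))
bot.grasp(); print(bot.read_time(),np.round(bot.read_ft_force(),2),np.round(bot.read_torque(),2),bot.read_opening(),bot.read_finger_force(),bot.read_position())
```

```text
3.2833 [-0.56  0.11  1.5  -0.    1.52  2.56] [ 0.72  0.02 -0.56] [ 0.11 -0.04 -0.02]
4.05 [-0.57  0.07 -0.66]
4.7583 [-3.99  0.56  0.31] [-0.    0.73 -0.08] 0.05348207065586794 30.000191358849406 [ 0.45070938 -0.19948054  0.20678224]
```

Run:
```python
from h import *
x,y,z=.4500,-.1995,.207
def rep(): 
    F=np.array(bot.read_ft_force())-[.6,.04,-.6]; print(round(bot.read_time(),2),np.round(F,1),np.round(bot.read_torque(),2),np.round(bot.read_position(),4),round(z,4)); return F
bot.servo_line([x,y,z]); F=rep()
while F[2]<12 and z>.195:
    z-=.0015 if F[2]<5 else .0007
    bot.servo_line([x,y,z]); F=rep()
```

```text
5.01 [-1.4  0.3  0.6] [0.12 0.02 0.01] [ 0.4506 -0.1995  0.2071] 0.207
5.26 [-1.6  1.2  4.8] [0.25 0.04 0.06] [ 0.4506 -0.1995  0.2061] 0.2055
5.51 [-2.  1.  9.] [0.35 0.13 0.04] [ 0.4506 -0.1995  0.2051] 0.204
5.76 [-2.4  1.   9.4] [0.39 0.21 0.07] [ 0.4506 -0.1996  0.2047] 0.2033
6.01 [-2.5  1.6 11.3] [0.46 0.25 0.03] [ 0.4506 -0.1996  0.2043] 0.2026
6.26 [-2.4  1.9 12.7] [0.49 0.34 0.02] [ 0.4507 -0.1996  0.2038] 0.2019
```

```bash
cat > turn.py <<'E'
from h import *
def turn(x,y,z,yaw,end,goal=14,step=.1,tmax=25):
    t0=bot.read_time(); i=0
    while yaw<end and bot.read_time()-t0<tmax:
        yaw+=step
        bot.servo_line([x,y,z],[np.pi,0,yaw])
        F=np.array(bot.read_ft_force())-[.6,.04,-.6]; p=bot.read_position()
        if i%2==0 or F[2]>18: print(round(bot.read_time(),2),round(yaw,2),np.round(F,1),np.round(bot.read_torque(),2)[2],np.round(p,4),round(z,4),round(bot.read_opening(),4))
        if F[2]>20: z+=.003; bot.servo_line([x,y,z]); print("back off"); 
        else: z+=np.clip((F[2]-goal)/2600*.6,-.0008,.0015)
        z=max(z,.199)
        x=np.clip(x+F[0]/4000*.25,.447,.455); y=np.clip(y+F[1]/4000*.25,-.203,-.196); i+=1
    print("end",x,y,z,yaw); return x,y,z,yaw
E
python3 - <<'E'
from turn import *
turn(.45,-.1995,.2019,-1.55,-.2)
E
```

```text
6.51 -1.45 [-1.4  1.5 11.1] 0.0 [ 0.4508 -0.1997  0.2034] 0.2019 0.0534
7.01 -1.25 [-1.5  1.4 11.3] 0.02 [ 0.4511 -0.1996  0.2024] 0.2005 0.0536
7.51 -1.05 [-1.6  1.4 12.9] -0.05 [ 0.4514 -0.1997  0.2019] 0.1995 0.0534
8.01 -0.85 [-0.3  1.5 14.7] -0.05 [ 0.4516 -0.1998  0.2022] 0.1994 0.0535
8.51 -0.65 [-0.9  2.  15.3] 0.03 [ 0.4517 -0.1997  0.2025] 0.1995 0.0537
9.01 -0.45 [ 0.1  1.1 15.2] 0.01 [ 0.4518 -0.1995  0.2029] 0.1999 0.0536
9.51 -0.25 [ 0.1  1.4 14.2] 0.01 [ 0.4518 -0.1993  0.2032] 0.2003 0.0535
end 0.44925234831766825 -0.1983065658893926 0.2006899583598389 -0.14999999999999974
```

Run:
```python
from turn import *
turn(.44925,-.1983,.2007,-.15,2.0,goal=13)
```

```text
10.01 -0.05 [ 0.5  0.5 14.1] -0.09 [ 0.4518 -0.199   0.2036] 0.2007 0.0536
10.51 0.15 [-0.1  1.9 13.8] 0.03 [ 0.4517 -0.1986  0.2039] 0.2011 0.054
11.01 0.35 [ 0.1  1.1 14.5] 0.04 [ 0.4516 -0.1983  0.2043] 0.2015 0.0537
11.51 0.55 [ 0.2  2.3 13.6] -0.02 [ 0.4515 -0.198   0.205 ] 0.2024 0.0531
12.01 0.75 [-0.3  1.2 14.6] 0.06 [ 0.4514 -0.1977  0.2054] 0.2027 0.0539
12.51 0.95 [-0.4  2.7 13.9] 0.0 [ 0.4513 -0.1976  0.2058] 0.2031 0.0539
13.01 1.15 [-0.7  1.4 13.8] 0.02 [ 0.4511 -0.1973  0.2063] 0.2037 0.0533
13.51 1.35 [-0.8  1.8 12.8] 0.0 [ 0.4511 -0.1971  0.2068] 0.2042 0.0536
14.01 1.55 [-1.3  2.2 14.2] 0.02 [ 0.4508 -0.1971  0.2072] 0.2045 0.0536
14.51 1.75 [-1.6  1.3 14.2] 0.03 [ 0.4506 -0.1969  0.2076] 0.205 0.0533
15.01 1.95 [-1.4  1.7 14.3] -0.01 [ 0.4504 -0.1968  0.208 ] 0.2053 0.0535
end 0.44839664948390134 -0.196 0.2056666985415591 2.0500000000000007
```

Run:
```python
from turn import *
turn(.4484,-.1965,.2057,2.05,3.45,goal=12)
```

```text
15.51 2.15 [-1.4  2.3 14.8] 0.01 [ 0.4503 -0.1971  0.2085] 0.2057 0.0538
16.01 2.35 [-0.8  0.5 13.7] 0.04 [ 0.45   -0.197   0.2093] 0.2069 0.0536
16.51 2.55 [-0.2  0.9 13. ] -0.02 [ 0.45   -0.1969  0.21  ] 0.2076 0.0535
17.01 2.75 [-1.3  0.6 12.6] 0.04 [ 0.4499 -0.1971  0.2103] 0.208 0.0537
17.51 2.95 [-1.6 -0.8  5.3] 0.0 [ 0.4483 -0.1967  0.2088] 0.2081 0.0534
18.01 3.15 [-2.3 -0.5 11.9] 0.02 [ 0.4486 -0.1972  0.2083] 0.2065 0.0536
18.51 3.35 [-0.9 -0.3 12.6] 0.13 [ 0.4488 -0.1974  0.209 ] 0.207 0.0538
end 0.44727100447254714 -0.1962374740781021 0.20657344199692362 3.450000000000001
```

Run:
```python
from h import *
x,y=.4485,-.1972
for z in(.209,.211,.213,.215,.218,.222,.226,.231):
    bot.servo_line([x,y,z]); F=np.array(bot.read_ft_force())-[.6,.04,-.6]
    print(round(bot.read_time(),2),np.round(F,1),np.round(bot.read_position(),4))
    if F[2]<-8: print("stuck"); break
im,d=bot.grab_frame("scene"); cv2.imwrite("pics/s1.png",cv2.resize(im[120:290,140:320,::-1],(720,600*680//680-0)[:2] if 0 else (635,600)))
```

```text
19.01 [-1.7 -1.1  6.9] [ 0.4489 -0.1976  0.2093]
19.26 [ 0.4 -1.2  3.4] [ 0.4488 -0.1976  0.2108]
19.51 [-0.3 -1.3  1.6] [ 0.4483 -0.1974  0.2127]
19.76 [-0.7 -2.4  0.1] [ 0.4484 -0.1974  0.2151]
20.01 [-0.8 -3.4  1.4] [ 0.4484 -0.1972  0.2182]
20.26 [0.1 0.1 0.2] [ 0.4484 -0.1962  0.2221]
20.51 [-1.3 -0.4 -0.5] [ 0.4486 -0.1969  0.2262]
20.76 [-0.6  0.4 -0.9] [ 0.4487 -0.1973  0.2314]
```

View pics/s1.png

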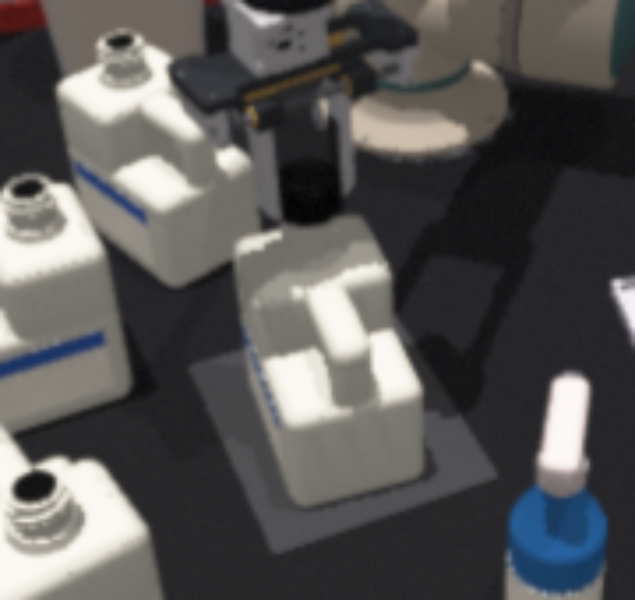

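The picture shows the black cap (312,190) held level in the fingers and the can upright on its mat. I'll lift it clear and carry it to the tray.

Run:
```python
from h import *
x,y=.4485,-.1972
bot.servo_line([x,y,.30],feed=.08); bot.sleep(.15)
print(bot.read_time(),np.round(bot.read_ft_force(),2),bot.read_opening())
bot.servo_line([x,y,.33])
t=[.494,.181]
bot.movep([*t,.20],[np.pi,0,1.6]) ; bot.sleep(.2)
F0=np.array(bot.read_ft_force()); print(bot.read_time(),F0,bot.read_opening(),np.round(bot.read_joint_pos(),2))
bot.servo_line([*t,.06],feed=.12)
im,d=bot.grab_frame("scene"); cv2.imwrite("pics/s2.png",cv2.resize(im[100:280,270:450,::-1],(600,600)))
im,d=bot.grab_frame("top"); 
for q in("can",):
    for r in bot.masks_of("top",q)[:4]: print(q,round(r["score"],2),r["box"])
```

```text
21.975 [-0.13  0.1  -0.24] 0.05334246613596885
24.7667 [ 0.40226986  0.91403097 -0.81450285] 0.05374917157078831 [ 0.22  0.21  1.63 -0.    1.3   0.19]
can 0.95 [339.6, 200.9, 66.3, 49.2]
can 0.83 [265.6, 155.1, 41.4, 56.9]
can 0.7 [288.3, 254.1, 63.3, 70.6]
can 0.57 [332.7, 90.7, 57.3, 70.4]
```

View pics/s2.png

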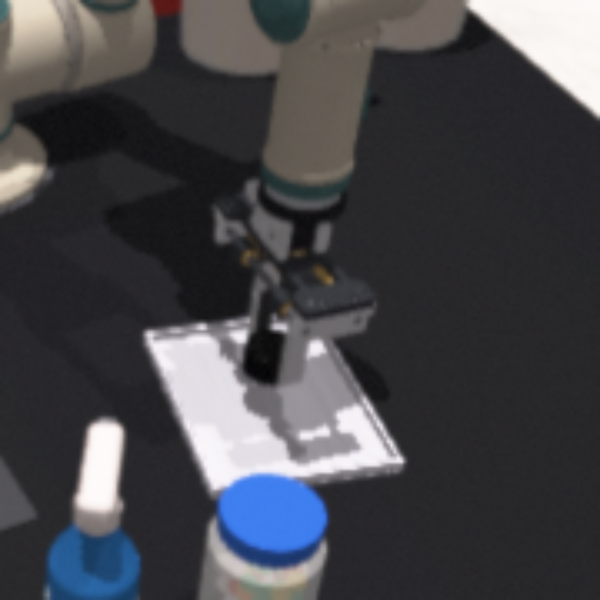

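The cap (265,355) is in the grip above the tray floor, and the can hasn't moved. I'll lower until it touches.

Run:
```python
from h import *
t=[.494,.181]; bot.servo_line([*t,.028],feed=.06); z=.028
F0=bot.read_ft_force()[2]; 
while True:
    F=bot.read_ft_force()[2]-F0; print(round(z,4),round(F,2),np.round(bot.read_torque(),2),round(bot.read_position()[2],4))
    if F>5 or z<=.0125: break
    z-=.001; bot.servo_line([*t,z],feed=.05)
print(bot.read_time())
```

```text
0.028 0.0 [-0.02 -0.09 -0.05] 0.0278
0.027 -0.04 [ 0.   -0.09 -0.  ] 0.0272
0.026 0.49 [-0.04 -0.05  0.04] 0.026
0.025 0.61 [-0.03 -0.04 -0.01] 0.0249
0.024 -0.5 [-0.02 -0.05 -0.03] 0.0239
0.023 0.3 [-0.05 -0.06  0.  ] 0.0229
0.022 -0.2 [ 0.03 -0.12  0.  ] 0.0219
0.021 -0.07 [-0.06 -0.05  0.01] 0.0209
0.02 0.93 [-0.04 -0.13 -0.05] 0.0199
0.019 -0.88 [ 0.   -0.07 -0.  ] 0.0189
0.018 0.35 [ 0.01 -0.08 -0.02] 0.0179
0.017 -0.15 [ 0.03 -0.07 -0.01] 0.0169
0.016 6.22 [-0.07  0.2   0.03] 0.0167
29.9167
```

Run:
```python
from look import *
t=[.494,.181]
bot.servo_line([*t,.017]); bot.open_gripper(); bot.sleep(.2); bot.servo_line([*t,.25]); bot.movep([.40,.05,.35],[np.pi,0,1.6]) 
look("3",("can","cap","sprayer","jar"),())
f=np.load("pics/top3.npz"); im,d=f["im"],f["d"]
v,u=np.mgrid[155:215,136:192]; u=u.ravel();v=v.ravel(); P=pts("top",np.c_[u,v],d[v,u]); k=(P[:,2]>.022)&(P[:,2]<.06)
print("cap z",k.sum(),P[k].mean(0),np.percentile(P[k][:,2],[5,50,95]),np.round(np.linalg.lstsq(np.c_[P[k][:,:2],np.ones(k.sum())],P[k][:,2],rcond=None)[0],3))
s=cv2.imread("pics/scene3.png")[130:330,200:400]; cv2.imwrite("pics/s3.png",cv2.resize(s,(600,600)))
print(bot.read_time())
```

```text
scene [ 1.36  -0.33   0.911]
can 0.76 [109.6, 169.4, 69.5, 78.2] [ 0.402 -0.439  0.109] lo [ 0.309 -0.525  0.002] hi [ 0.428 -0.364  0.207]
can 0.75 [157.4, 127.8, 54.6, 74.5] [ 0.2   -0.305  0.108] lo [ 0.121 -0.38   0.014] hi [ 0.263 -0.223  0.207]
can 0.72 [115.4, 239.5, 75.7, 90.1] [ 0.71  -0.428  0.143] lo [ 0.585 -0.504  0.011] hi [ 0.739 -0.364  0.208]
can 0.59 [205.0, 178.5, 57.4, 84.9] [ 0.523 -0.203  0.114] lo [ 0.423 -0.256  0.012] hi [ 0.575 -0.14   0.21 ]
cap 0.81 [338.6, 206.7, 18.8, 18.7] [0.507 0.173 0.031] lo [0.474 0.152 0.008] hi [0.523 0.199 0.037]
jar 0.73 [328.7, 239.8, 35.5, 59.7] [0.761 0.045 0.105] lo [0.676 0.015 0.001] hi [0.78  0.095 0.142]
top [ 0.416 -0.101  1.438]
can 0.82 [263.7, 153.3, 42.9, 58.8] [ 0.484 -0.191  0.171] lo [ 0.412 -0.251  0.096] hi [ 0.566 -0.14   0.213]
can 0.76 [338.6, 201.5, 64.7, 48.5] [ 0.361 -0.424  0.166] lo [ 0.299 -0.524  0.038] hi [ 0.42  -0.362  0.209]
can 0.66 [288.1, 254.4, 62.4, 69.8] [ 0.173 -0.293  0.165] lo [ 0.089 -0.366  0.04 ] hi [ 0.254 -0.224  0.209]
can 0.56 [331.4, 91.4, 55.4, 73.4] [ 0.644 -0.419  0.163] lo [ 0.561 -0.5    0.002] hi [ 0.724 -0.36   0.209]
cap 0.74 [154.2, 176.5, 13.3, 15.5] [0.494 0.185 0.034] lo [0.472 0.169 0.027] hi [0.517 0.203 0.04 ]
sprayer 0.61 [233.0, 78.1, 24.6, 37.5] [ 0.724 -0.088  0.178] lo [ 0.691 -0.116  0.025] hi [ 0.766 -0.057  0.229]
jar 0.58 [181.0, 87.2, 37.0, 38.8] [0.722 0.053 0.138] lo [0.691 0.015 0.015] hi [0.769 0.097 0.144]
cap z 164 [0.4933814  0.18621708 0.0335002 ] [0.02833467 0.03365138 0.03828601] [ 0.001 -0.069  0.046]
34.1333
```

View pics/s3.png

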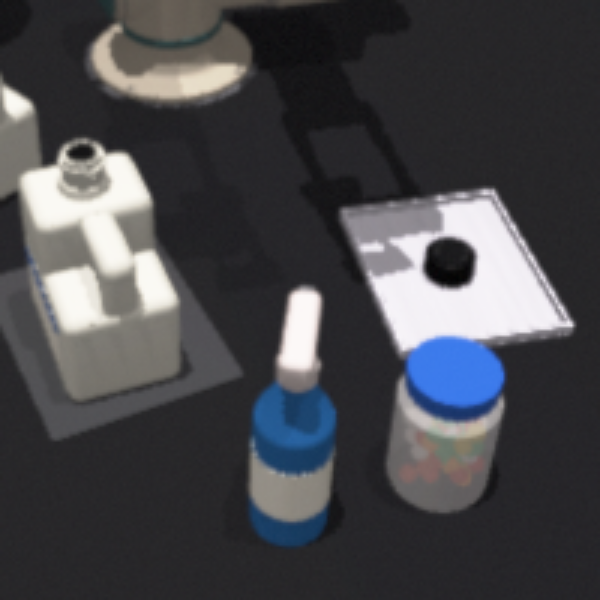

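The cap (450,262) lies flat, closed top up, in the tray with its top at z about 0.034. The can's neck is open and it stands in place, and the sprayer and jar haven't moved.

```bash
python3 -c "
from rig import bot
print(bot.finish_job())"
```

```text
the job is handed in; nothing more can be done
None
```

The can is open and still standing in place, the cap lies flat with its closed top up in the tray, the sprayer and jar are undisturbed, and the job was handed in at about 34 s of the 64 s; hand-in returned no verdict.

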